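Prop the mirror lid of the manicure case on its stay

ROBOT

A 6-joint arm with a two-finger parallel gripper is mounted at the origin on the work surface. World frame = base frame: x ahead of the robot, y to its left, z up, the work surface at z = 0. Lengths are in m, angles in rad, forces in N, time in s.
With the tool pointing down it reaches from about 0.25 to 0.725 m from the base axis. Payload 9.7 kg.
Tool frame: the origin (TCP) lies at the very end of the fingers, on their centre line; the grasp point (between the pads) lies manip.tcp_to_grasp behind it (manip.tcp_to_grasp is the distance from the TCP to the grasp point, in m); x points along the fingers, z is the direction in which the jaws open and shut, and the axes are right-handed (so a half turn about x gives the same grasp; the last joint's range is limited). The gripper opens to 85 mm and grips with 20 to 120 N. Pads are 22 mm wide; open, the fingers measure 114 mm over their backs; the gripper's body (76 mm by 85 mm) begins 54 mm behind the grasp point. The pads swing forward as they close: fully open they stand 13 mm farther back than shut.
Start: joints at [-1.249, 0.087, 0.176, 1.66, 0, 1.571], TCP at [0.174, -0.522, 0.231] pointing down, gripper open.
Joint ranges: [-3.13, 3.13], [-0.85, 1.81], [-1.15, 1.24], [-2.2, 2.28], [-1.44, 1.52], [-3.14, 3.14]. Speed limits (rad/s): [2.22, 2.22, 2.57, 3.14, 3.14, 3.14].

INTERFACE

Orientations are given as a unit quaternion [w, x, y, z].
In Python, from station import manip gives the robot as it stands. Calls block until the motion is done:
- manip.move_to(position, orientation): joint-space move of the TCP to a pose.
- manip.servo_line(position, rot=None, max_speed=0.15): straight line of the TCP; rot=None keeps the orientation; max_speed is the mean speed in m/s.
- manip.set_joints(angles): joint-space move.
- manip.gripper_to(opening, newtons=None): opening from 0.0 (shut) to 1.0 (fully open); newtons is the grip in N (None keeps the last); returns when the fingers have stopped.
- manip.wait(seconds).
- manip.solve_ik(position, orientation): joint angles nearest the present ones, or None.
- manip.state(): the state.
- manip.snapshot(name): name is "scene" or "top"; returns the picture (480x640x3 uint8, red, green, blue); there is no depth.
- manip.camera_info(name): a dict with "fx", "fy", "cx", "cy" (pixels), "pose" (4x4, takes a point from camera to world coordinates). Camera axes: x right, y down, z forward; pixel columns grow to the right and rows downward; lengths in m; the calibration is good to about 2 mm. A picture is of the moment at which its call begins. camera_info takes no time and is no camera call.
A pose or a line that the arm cannot do raises manip.PlanningError and nothing moves.
- manip.finish_job(): hands the job in, once; it reports no verdict.
The state is a dict: "time": time; "qpos": joint angles; "dq": joint speeds; "effort": joint torques, N m; "position": TCP position; "tool_rot": TCP orientation; "wrist_force": force on the tool from outside, world axes, zero at the start; "moment": the same for the moment, N m; "grip_width": opening from 0.0 (shut) to 1.0 (fully open).
Only numpy, scipy, OpenCV 4.12 (cv2) and the standard library are available. Lean on these libraries where they do the work, as an engineer would, in place of code of your own. Each camera call takes 0.05 s, during which the arm holds its last target.

TASK

The lid of the pink manicure case is thrown right back. Flip up the stay that lies folded inside that case until it stands upright, then bring the lid forward so that it comes to rest on the stay, leaving its mirror propped at a slant. Do not touch the green case.

Things in the scene. Friction and masses are not known exactly. Their poses are not given: they have to be found in the camera images.
- pink_case: Pink open vanity case, fixed: 280 (x) x 160 (y) x 75 mm high, walls 6 mm; origin: centre of its underside. Lid (pink, mirror inside, 280 x 160 x 12 mm) hinged on the +y long wall's top: hinge line at y = 80, z = 75 mm, parallel to x. Stay inside, along y = 0, clear 50 mm either side in y down to z = 15 mm (but the pivot bracket); from x = 94 mm on, polish bottles up to 64 mm high.
- pink_stay (a joint): Stay in the pink case: brass rod, 8 mm thick, pivot at case x = 60, y = 0, z = 50 mm; on its free end a black barrel knob, 22 mm across, 22 mm long along y, flat ends, centre 120 mm from the pivot. Angle a (rad): knob at case x = 60 - 120 cos a, z = 50 + 120 sin a mm. Starts at 0 (level) to 0.5; 1.57 upright; stop at 1.66. Stiff pivot (0.06 N m): it stays where it is left.
- pink_lid (a joint): Angle (rad) of the pink lid: 0 shut; starts at 1.88, thrown back on its stop, its free edge at case y = 129, z = 227 mm, its outer face 12 mm behind that. About 0.35 kg, slow damped hinge: leans back by its weight above 1.57 (1 to 2 N at the edge tips it slowly forward); below that it sinks by itself in some 4 s onto the upright stay's knob, at about 0.99, or shut if the stay is down.
- green_case: Sage-green case of the same build, size, origin and axes, fixed, its own lid thrown back too (free edge 227 mm high, overhanging its +y side) and its own stay folded: not to be touched.

How it is judged:
By the outcome, as a careful person would: the job done as asked, in the order asked, and still so for the second after the job is handed in, with the robot touching nothing.
It also fails if it takes over 58 s, if anything falls off the work surface, if the arm or the gripper's body presses on something with over 40 N, if the wrist force passes 120 N, or if a joint passes its speed limit or range.

## Working session

There is one attempt and no reset: what is moved stays moved. The work goes in short steps, each a Python script; the robot and the scene stay as the last script left them, time stands still between calls to the robot, and variables do not carry over. Pictures are saved under pics/ and viewed, and the job is handed in when it is done.

```bash
mkdir -p pics; ls; python3 - <<'E'
from station import manip
import cv2, numpy as np
np.set_printoptions(precision=4,suppress=True)
for n in ("scene","top"):
    im=manip.snapshot(n); cv2.imwrite(f"pics/{n}0.png",im[:,:,::-1])
    c=manip.camera_info(n); print(n,c['fx'],c['fy'],c['cx'],c['cy']);print(np.array(c['pose']))
s=manip.state();print(s, manip.tcp_to_grasp)
E
```

```text
pics
scene 471.55671206119933 471.55671206119933 319.536466814965 239.04762164918193
[[-0.8612  0.3913 -0.3243  0.8356]
 [ 0.5081  0.6773 -0.5321  0.4666]
 [ 0.0115 -0.623  -0.7821  0.7731]
 [ 0.      0.      0.      1.    ]]
top 443.30089524024027 443.30089524024027 314.03364344806704 245.24853310974015
[[-0.0103 -0.9956  0.0928  0.4796]
 [-0.9999  0.0104  0.0001  0.0109]
 [-0.001  -0.0928 -0.9957  0.7652]
 [ 0.      0.      0.      1.    ]]
{'time': 0.1, 'qpos': array([-1.249 ,  0.0874,  0.1752,  1.6598,  0.    ,  1.5708]), 'dq': array([-0.0024, -0.0006,  0.0008,  0.0015, -0.0001, -0.002 ]), 'effort': array([ -0.0001, -52.1561,  46.5655,   0.016 ,  -0.    ,  -0.    ]), 'position': array([ 0.1739, -0.5216,  0.2307]), 'tool_rot': array([ 0.5733,  0.4137,  0.574 , -0.4132]), 'wrist_force': array([ 0.2444,  0.136 , -0.192 ]), 'moment': array([ 0.0637, -0.0262, -0.0348]), 'grip_width': 0.9985047713775936} 0.0187
```

View pics/scene0.png

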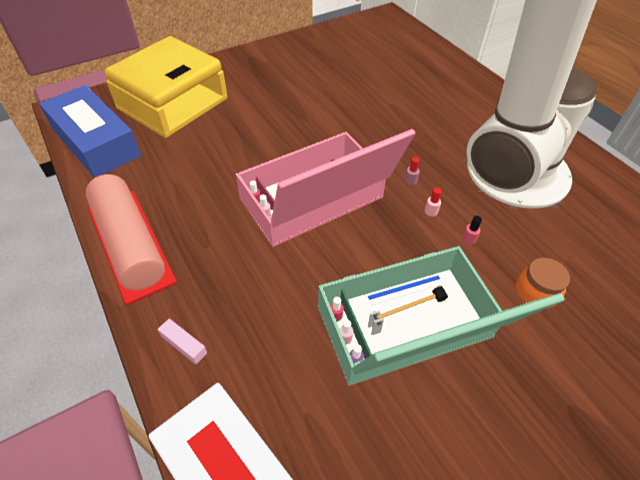

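View pics/top0.png

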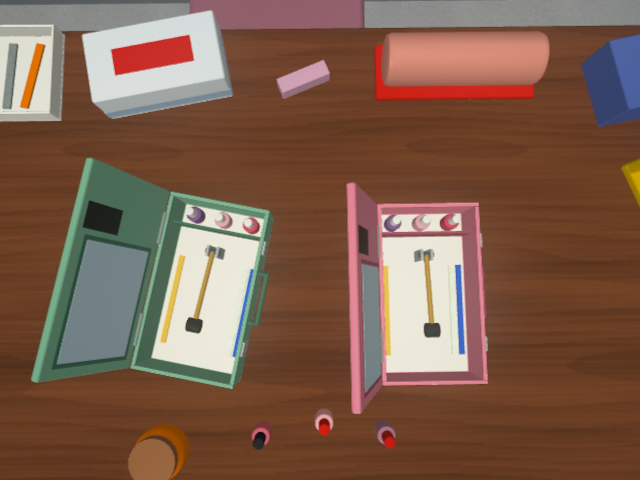

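```bash
python3 - <<'E'
import cv2
im=cv2.imread("pics/top0.png")
cv2.imwrite("pics/crop1.png",cv2.resize(im[180:420,335:505],None,fx=3.3,fy=2.5*1,interpolation=cv2.INTER_CUBIC)) if 0 else cv2.imwrite("pics/crop1.png",cv2.resize(im[190:390,340:500],None,fx=3,fy=3,interpolation=cv2.INTER_CUBIC))
E
```

```text
(no output)
```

View pics/crop1.png

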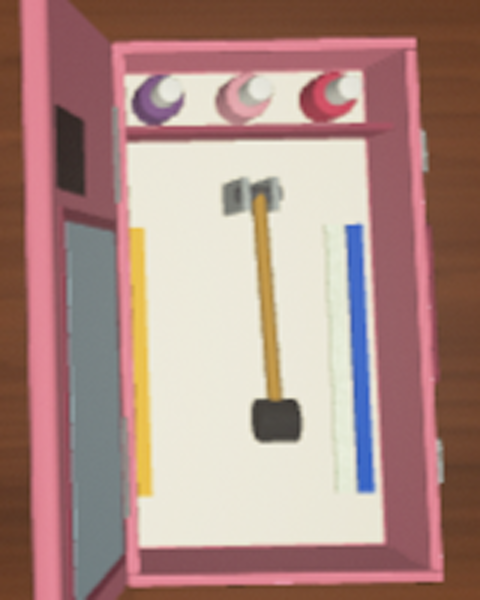

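```bash
cat > h.py <<'E'
import numpy as np
from scipy.optimize import least_squares
from station import manip
def proj(cam,P):
    c=manip.camera_info(cam);T=np.linalg.inv(np.array(c['pose']));p=np.atleast_2d(P)@T[:3,:3].T+T[:3,3]
    return np.c_[c['fx']*p[:,0]/p[:,2]+c['cx'],c['fy']*p[:,1]/p[:,2]+c['cy']]
def W(pose,P):
    x,y,t=pose;P=np.atleast_2d(P);c,s=np.cos(t),np.sin(t)
    return np.c_[x+c*P[:,0]-s*P[:,1],y+s*P[:,0]+c*P[:,1],P[:,2]]
E
python3 - <<'E'
from h import *
np.set_printoptions(precision=4,suppress=True)
C=np.array([[.14,-.08,.075],[-.14,-.08,.075],[.14,.08,.075],[-.14,.08,.075]])
px=np.array([[478.3,203.3],[487.3,383.3],[377.7,204.7],[383.7,384.3]])
r=least_squares(lambda v:(proj("top",W(v,C))-px).ravel(),[.43,-.25,0]);print(r.x,r.fun)
def k(a):return [.06-.12*np.cos(a),0,.05+.12*np.sin(a)]
for a in (0,.1,.2,.3,.4,.5): print(a,proj("top",W(r.x,k(a))))
print(proj("top",W(r.x,[[.06,0,.05]])), proj("scene",W(r.x,C)))
print(proj("scene",W(r.x,[[.14,.129,.227],[-.14,.129,.227]])),proj("top",W(r.x,[[.14,.129,.227],[-.14,.129,.227]])))
E
```

```text
[ 0.4691 -0.1704  0.0054] [ 0.5074 -1.2074  0.7718  0.6766 -0.3115 -1.0111 -0.9615  1.3534]
0 [[429.0727 329.8366]]
0.1 [[431.0278 330.1924]]
0.2 [[432.9987 329.7671]]
0.3 [[434.9636 328.525 ]]
0.4 [[436.8984 326.4393]]
0.5 [[438.7771 323.4941]]
[[426.1157 254.6238]] [[236.0005 173.7416]
 [346.8116 131.4677]
 [270.5129 223.3308]
 [387.521  172.9843]]
[[277.7363 182.6712]
 [413.6355 128.1859]] [[355.1196 181.4147]
 [360.9124 415.0542]]
```

```bash
python3 - <<'E'
import cv2
im=cv2.imread("pics/scene0.png")
cv2.imwrite("pics/crop2.png",cv2.resize(im[110:260,220:420],None,fx=4,fy=4,interpolation=cv2.INTER_CUBIC))
im=cv2.imread("pics/top0.png")
cv2.imwrite("pics/crop3.png",cv2.resize(im[240:345,400:470],None,fx=5.7,fy=5.7,interpolation=cv2.INTER_CUBIC))
E
```

```text
(no output)
```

View pics/crop2.png

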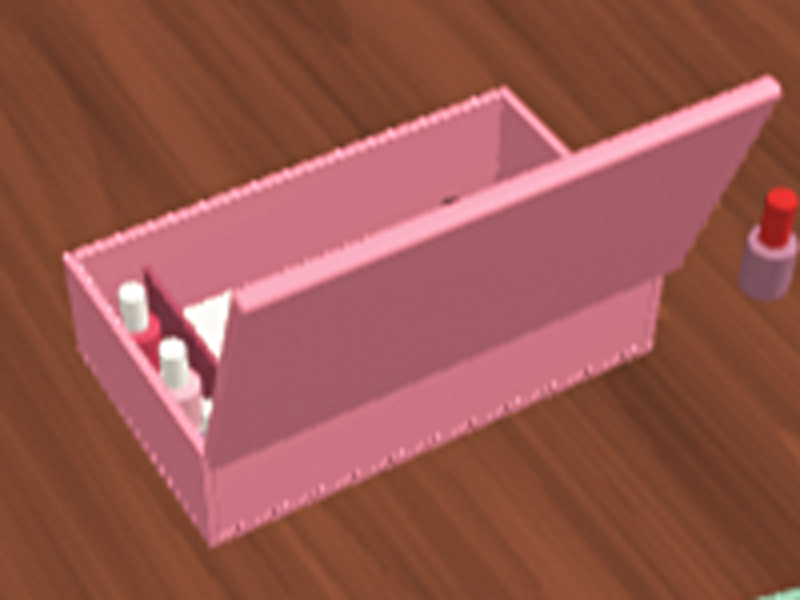

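View pics/crop3.png

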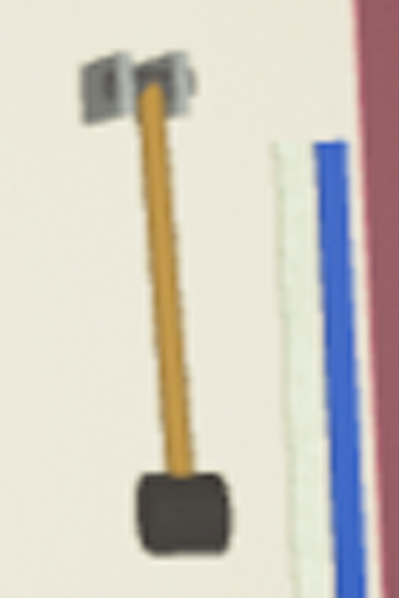

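```bash
python3 - <<'E'
from h import *
np.set_printoptions(precision=4,suppress=True)
C=np.array([[.14,-.08,.075],[-.14,-.08,.075],[.14,.08,.075],[-.14,.08,.075]])
px=np.array([[478.3,203.3],[487.3,383.3],[377.7,204.7],[383.7,384.3]])
ps=np.array([[237,174.5],[346.2,133],[272,225.5]])
B=np.array([[.14,.08,0],[-.14,.08,0]]);pb=np.array([[272.7,246],[382,197.5]])
f=lambda v:np.r_[(proj("top",W(v,C))-px).ravel(),(proj("scene",W(v,C[:3]))-ps).ravel(),(proj("scene",W(v,B))-pb).ravel()]
r=least_squares(f,[.43,-.25,0]);print(r.x,r.fun)
def k(a,d=0):return [.06-.12*np.cos(a),0,.05+.12*np.sin(a)+d]
for a in (0,.1,.2,.3,.4,.5): print(a,proj("top",W(r.x,k(a))),proj("scene",W(r.x,k(a,.011))))
print(proj("top",W(r.x,[[.06,0,.05]])))
np.save("pose.npy",r.x)
E
```

```text
[ 0.4693 -0.1699  0.0078] [ 0.0099 -1.4392  0.6963  0.4188 -0.7966 -1.0031 -1.0236  1.3542 -1.0138
 -0.478   0.4947 -1.4566 -1.3063 -1.91    0.5197  1.15    1.4234 -0.1784]
0 [[428.8881 329.7174]] [[335.6435 168.5853]]
0.1 [[430.8391 330.0712]] [[335.6206 164.6014]]
0.2 [[432.8039 329.6439]] [[335.126  160.7738]]
0.3 [[434.7608 328.3998]] [[334.1505 157.1431]]
0.4 [[436.6855 326.3122]] [[332.6892 153.7504]]
0.5 [[438.5524 323.3653]] [[330.7415 150.6371]]
[[425.7562 254.5113]]
```

```bash
cat >> h.py <<'E'
from scipy.spatial.transform import Rotation as R
pose=np.load("pose.npy") if __import__('os').path.exists("pose.npy") else None
def down(s=1):
    t=pose[2];x=np.array([0,0,-1.]);z=s*np.array([-np.sin(t),np.cos(t),0]);y=np.cross(z,x)
    q=R.from_matrix(np.c_[x,y,z]).as_quat();return np.r_[q[3],q[:3]]
def knob(a,dz=0): # TCP for grasp point at knob
    return W(pose,[.06-.12*np.cos(a),0,.05+.12*np.sin(a)-manip.tcp_to_grasp+dz])[0]
def st():
    s=manip.state();print("t%.2f"%s['time'],np.round(s['position'],4),"F",np.round(s['wrist_force'],1),"grip %.3f"%s['grip_width'])
def snap(n,f):
    import cv2;cv2.imwrite("pics/"+f,manip.snapshot(n)[:,:,::-1])
E
python3 - <<'E'
from h import *
for s in (1,-1): print(s,manip.solve_ik(knob(.18,.15),down(s)),manip.solve_ik(knob(1.57),down(s)))
print(manip.solve_ik(W(pose,[0,.18,.2])[0],down(1)))
manip.gripper_to(.53)
a=manip.solve_ik(knob(.18,.15),down(1));b=manip.solve_ik(knob(.18,.15),down(-1))
q=manip.state()['qpos'];s=1 if abs(a-q).max()<abs(b-q).max() else -1
print(s);manip.move_to(knob(.18,.15),down(s));st()
manip.servo_line(knob(.18,.03));st();snap("top","ap.png")
E
```

```text
1 [-0.39279014 -0.17137296 -0.12881956  1.61334972  0.         -0.40061221] [-0.30990656  0.08492761  0.01932877  1.50519749  0.         -0.31772863]
-1 [-0.39279014 -0.17137296 -0.12881956  1.61334972  0.          2.74098044] [-0.30990656  0.08492761  0.01932877  1.50519749  0.          2.82386402]
[ 0.02149391 -0.11792316 -0.08701077  1.60170871  0.          0.01367184]
-1
t2.14 [ 0.4112 -0.1709  0.2029] F [-0.1  0.2  0.3] grip 0.527
t3.09 [ 0.4117 -0.1707  0.0837] F [-0.6  0.2 -0.2] grip 0.526
```

View pics/ap.png

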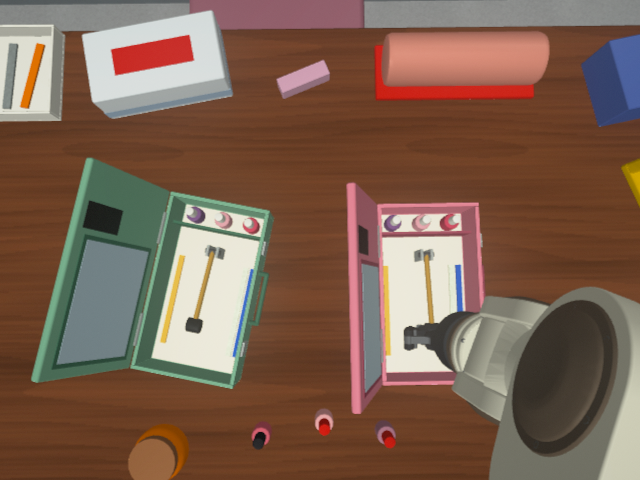

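```bash
python3 - <<'E'
from h import *
manip.servo_line(knob(.18,0),max_speed=.08);st()
manip.gripper_to(0,20);st();snap("top","grip.png")
E
```

```text
t3.67 [ 0.411  -0.1703  0.0523] F [0.2 0.3 0.1] grip 0.528
t3.99 [ 0.4115 -0.1703  0.0531] F [0.3 2.3 0.6] grip 0.251
```

View pics/grip.png

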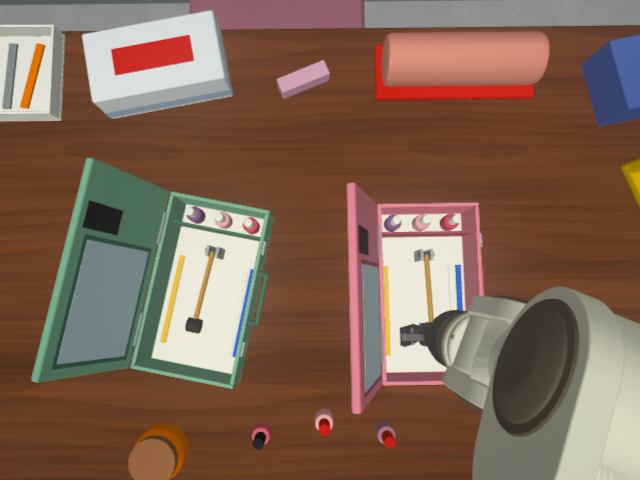

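Width 21 mm: the knob is held by its flat ends (F_y of 2 N, so a small centring offset). Now the arc.

```bash
python3 - <<'E'
from h import *
for a in np.linspace(.18,1.58,13)[1:]:
    manip.servo_line(knob(a),max_speed=.08)
    print(round(a,2),end=' ');st()
    s=manip.state()
    if np.linalg.norm(s['wrist_force'])>25 or s['grip_width']<.2: print("STOP");break
snap("scene","arc_s.png");snap("top","arc_t.png")
E
```

```text
0.3 t4.37 [ 0.4145 -0.1703  0.0669] F [-2.3  2.3  2.1] grip 0.251
0.41 t4.69 [ 0.4194 -0.1703  0.0799] F [-4.3  2.3  2.6] grip 0.254
0.53 t5.02 [ 0.4259 -0.1702  0.0924] F [-5.   2.9  2.9] grip 0.253
0.65 t5.34 [ 0.4338 -0.1702  0.104 ] F [-4.1  3.   3.3] grip 0.252
0.76 t5.67 [ 0.4429 -0.1701  0.1146] F [-3.3  3.4  4.2] grip 0.251
0.88 t5.99 [ 0.453  -0.1701  0.1238] F [-3.4  2.5  3.4] grip 0.253
1.0 t6.32 [ 0.4642 -0.17    0.132 ] F [-2.8  3.   2.7] grip 0.252
1.11 t6.64 [ 0.4764 -0.1699  0.139 ] F [-1.9  2.8  2.7] grip 0.248
1.23 t6.97 [ 0.4893 -0.1698  0.1444] F [-2.4  1.7  3.4] grip 0.252
1.35 t7.29 [ 0.5028 -0.1697  0.1483] F [-1.3  1.6  3.6] grip 0.254
1.46 t7.62 [ 0.5168 -0.1696  0.1508] F [-1.   1.8  3.9] grip 0.251
1.58 t7.94 [ 0.5311 -0.1695  0.1515] F [-0.2  1.   5.7] grip 0.250
```

View pics/arc_s.png

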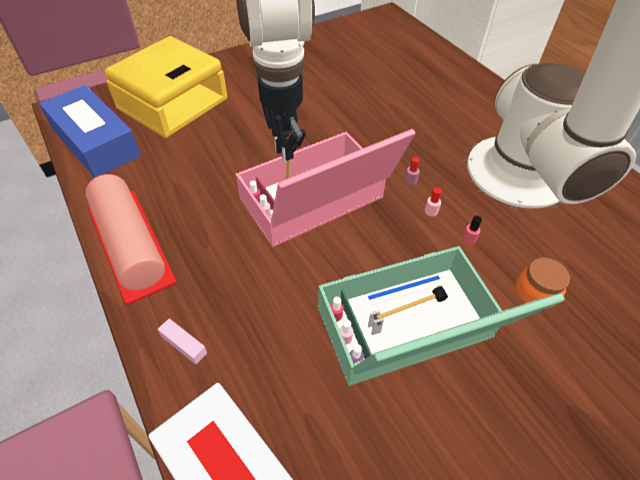

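The rod stands upright at about (288,165) with the knob between the pads. Release, rise and check.

```bash
python3 - <<'E'
from h import *
manip.gripper_to(.5);st()
manip.servo_line(knob(1.58,.04),max_speed=.06)
manip.servo_line(knob(1.58,.16));st()
snap("scene","up_s.png")
import cv2
im=cv2.imread("pics/up_s.png");cv2.imwrite("pics/up_c.png",cv2.resize(im[90:250,220:420],None,fx=3.5,fy=3.5))
for a in (1.4,1.5,1.57,1.66): print(a,proj("scene",W(pose,[.06-.12*np.cos(a),0,.05+.12*np.sin(a)])),proj("top",W(pose,[.06-.12*np.cos(a),0,.05+.12*np.sin(a)])))
E
```

```text
t8.38 [ 0.5304 -0.1695  0.151 ] F [-0.3  0.  -0.1] grip 0.496
t10.15 [ 0.5303 -0.1694  0.3104] F [-0.2 -0.4 -0. ] grip 0.508
1.4 [[294.43800694 145.58621784]] [[448.32782802 263.294602  ]]
1.5 [[289.03258554 147.04466671]] [[448.24136519 254.39838435]]
1.57 [[285.20356786 148.37055982]] [[448.0202741  248.16806075]]
1.66 [[280.26983684 150.43349282]] [[447.5453445  240.24270471]]
```

View pics/up_c.png

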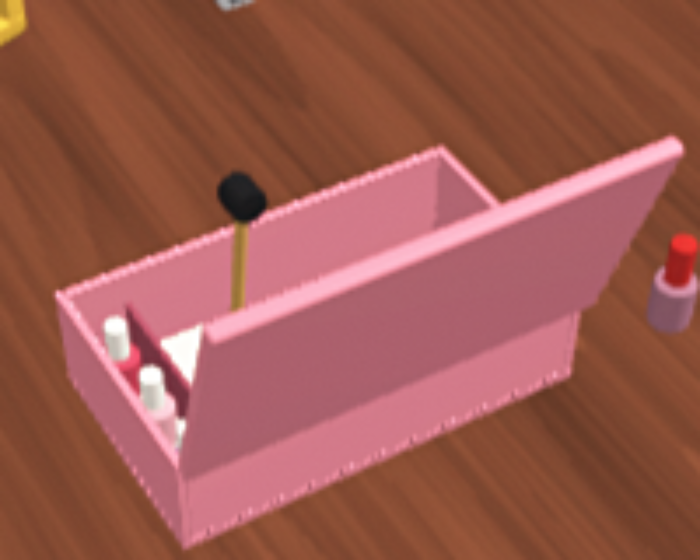

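```bash
python3 - <<'E'
from h import *
manip.gripper_to(0)
manip.move_to(W(pose,[-.02,.21,.31])[0],down(1));st()
snap("top","b_t.png");snap("scene","b_s.png")
import cv2
im=cv2.imread("pics/b_t.png");cv2.imwrite("pics/b_c.png",cv2.resize(im[180:400,300:500],None,fx=2.7,fy=2.7))
E
```

```text
t13.02 [0.4477 0.0398 0.31  ] F [ 0.  -0.  -0.5] grip 0.001
```

View pics/b_c.png

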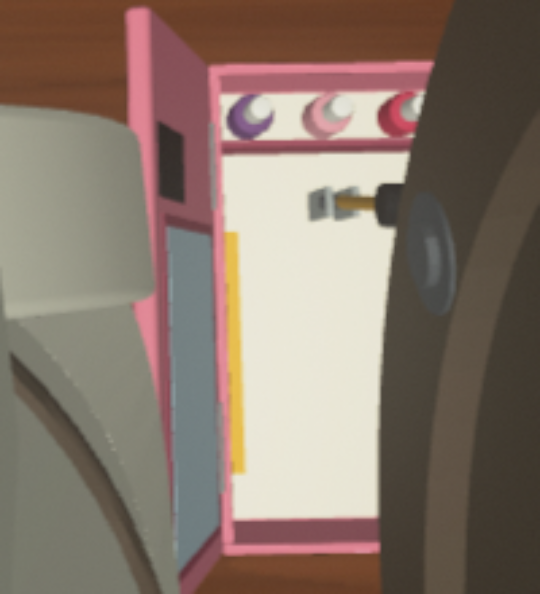

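View pics/b_s.png

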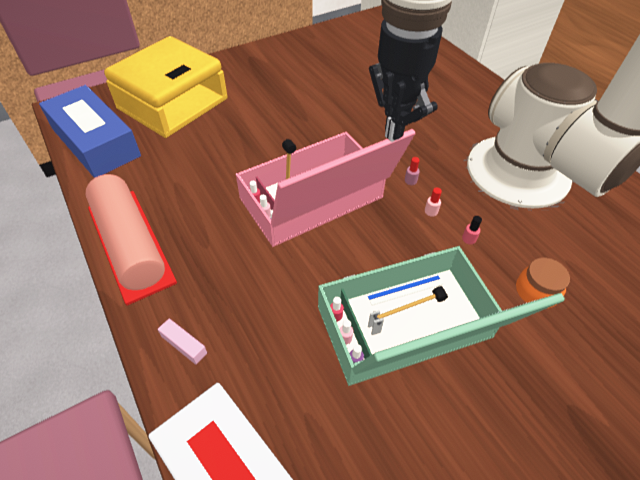

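The stay reads a ≈ 1.5 in both views (top: knob row ≈256; scene: knob at (289,146)), about 4° short of upright. I'll nudge it with the shut fingers.

```bash
python3 - <<'E'
from h import *
manip.move_to(W(pose,[.0,0,.31])[0],down(1))
manip.servo_line(W(pose,[.01,0,.158])[0],max_speed=.2);st()
manip.servo_line(W(pose,[.041,0,.158])[0],max_speed=.04);st()
snap("scene","n_s.png")
import cv2
im=cv2.imread("pics/n_s.png");cv2.imwrite("pics/n_c.png",cv2.resize(im[90:250,220:420],None,fx=3.5,fy=3.5))
E
```

```text
t14.88 [ 0.4799 -0.1695  0.1594] F [0.6 0.1 0.1] grip -0.004
t15.80 [ 0.5102 -0.1696  0.1579] F [-0.3  0.3  0.1] grip 0.002
```

View pics/n_c.png

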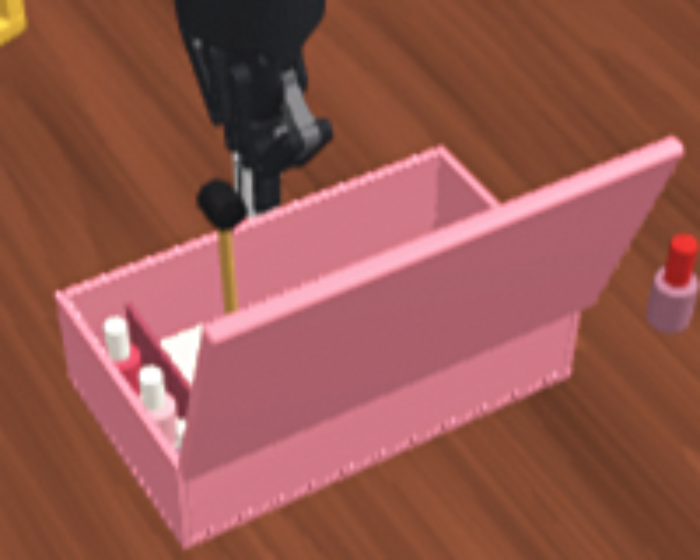

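Knob is now at about (283.4,148.6), a ≈ 1.6, within ~2° of upright. Back off, then go for the lid.

```bash
python3 - <<'E'
from h import *
manip.servo_line(W(pose,[.0,0,.158])[0],max_speed=.1)
manip.servo_line(W(pose,[.0,0,.31])[0],max_speed=.2)
snap("scene","n2_s.png")
manip.move_to(W(pose,[.0,.20,.31])[0],down(1));st()
manip.servo_line(W(pose,[.0,.20,.195])[0],max_speed=.15);st()
snap("scene","l_s.png");snap("top","l_t.png")
E
```

```text
t18.18 [0.4678 0.0295 0.3097] F [ 0.1 -1.3 -0.1] grip -0.004
t19.10 [0.4681 0.0297 0.196 ] F [ 0.  -0.2  0.4] grip 0.004
```

View pics/l_s.png

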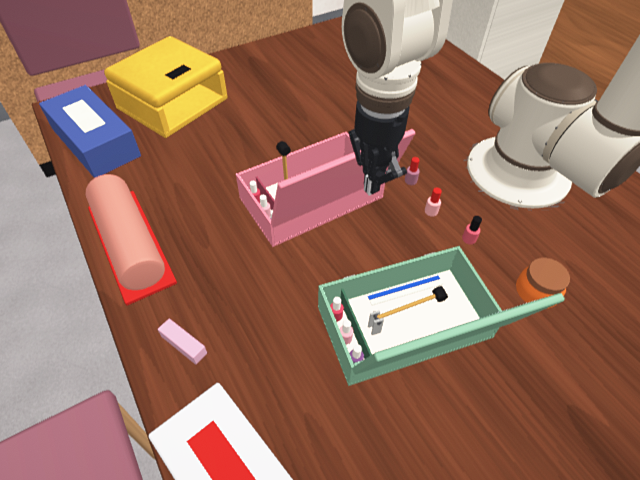

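View pics/l_t.png

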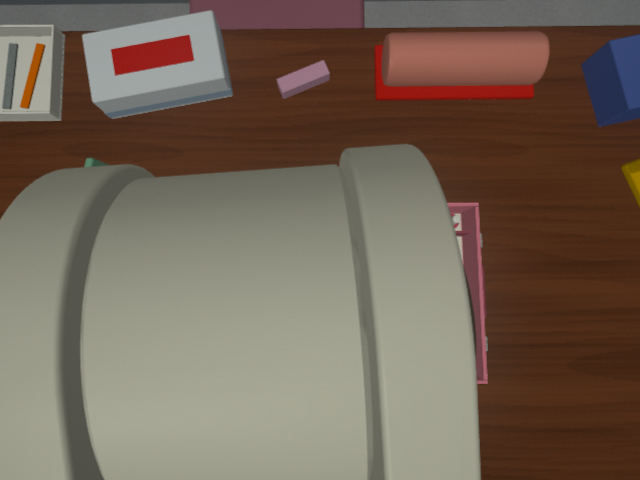

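```bash
python3 - <<'E'
from h import *
for y in (.165,.15,.135,.12,.105,.09,.08):
    manip.servo_line(W(pose,[.0,y,.195])[0],max_speed=.025);print(y,end=' ');st()
snap("scene","p_s.png")
E
```

```text
0.165 t20.75 [ 0.468  -0.0048  0.195 ] F [-0.7 -0.1  0.3] grip -0.001
0.15 t21.50 [ 0.4682 -0.02    0.195 ] F [0.6 0.6 0.1] grip -0.000
0.135 t22.25 [ 0.4682 -0.0351  0.1949] F [-0.1  0.5 -0.3] grip 0.002
0.12 t23.00 [ 0.4685 -0.0503  0.1956] F [-0.7  1.8  5.7] grip 0.001
0.105 t23.75 [ 0.4688 -0.0655  0.1969] F [-3.7  0.8 13.6] grip 0.001
0.09 t24.50 [ 0.4689 -0.0804  0.1956] F [ 0.5 -0.5  7. ] grip 0.001
0.08 t25.05 [ 0.4685 -0.0901  0.1947] F [-0.3 -0.5  0.1] grip -0.001
```

View pics/p_s.png

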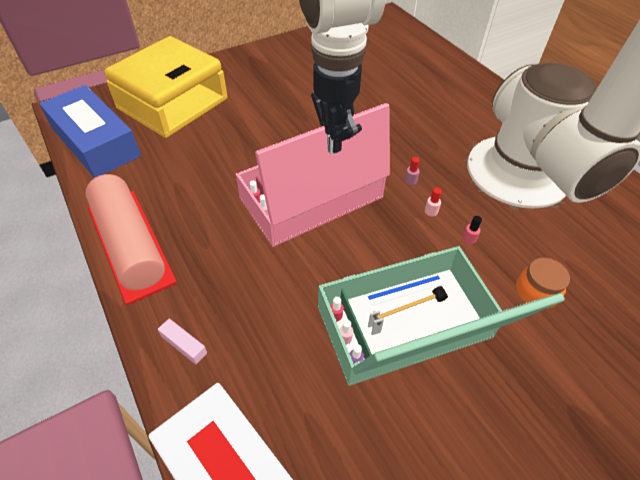

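```bash
python3 - <<'E'
from h import *
manip.servo_line(W(pose,[.0,.16,.20])[0],max_speed=.15)
manip.servo_line(W(pose,[.0,.18,.33])[0],max_speed=.15);st()
manip.move_to(W(pose,[-.19,-.05,.36])[0],down(1))
st();manip.wait(3.5)
snap("scene","f1.png");st();manip.wait(1);snap("scene","f2.png");snap("top","f_t.png")
import cv2
print(cv2.absdiff(cv2.imread("pics/f1.png"),cv2.imread("pics/f2.png"))[100:260,220:420].max())
def lid(a,w=.14):return [[x,.08-.16*np.cos(a),.075+.16*np.sin(a)] for x in (w,-w)]
for a in (.9,.99,1.1,1.3): print(a,proj("scene",W(pose,lid(a))).round(1).tolist(),proj("top",W(pose,lid(a))).round(1).tolist())
E
```

```text
t26.81 [0.4678 0.0098 0.3293] F [-0.1  0.9  0.1] grip 0.001
t27.96 [ 0.2802 -0.2212  0.3596] F [ 0.  -0.7  0.2] grip 0.002
t31.51 [ 0.2797 -0.2214  0.36  ] F [ 0.1 -0.   0.6] grip 0.001
4
0.9 [[241.2, 144.1], [366.4, 98.7]] [[467.2, 184.3], [478.6, 406.7]]
0.99 [[243.4, 144.1], [370.0, 98.1]] [[460.3, 183.0], [471.5, 408.8]]
1.1 [[246.4, 145.1], [374.8, 98.3]] [[450.5, 181.5], [461.4, 411.0]]
1.3 [[253.1, 149.7], [384.4, 101.1]] [[429.2, 179.8], [439.3, 414.3]]
```

View pics/f2.png

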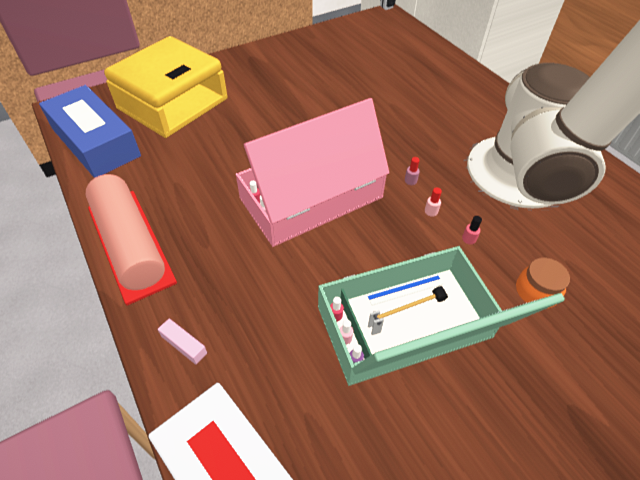

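View pics/f_t.png

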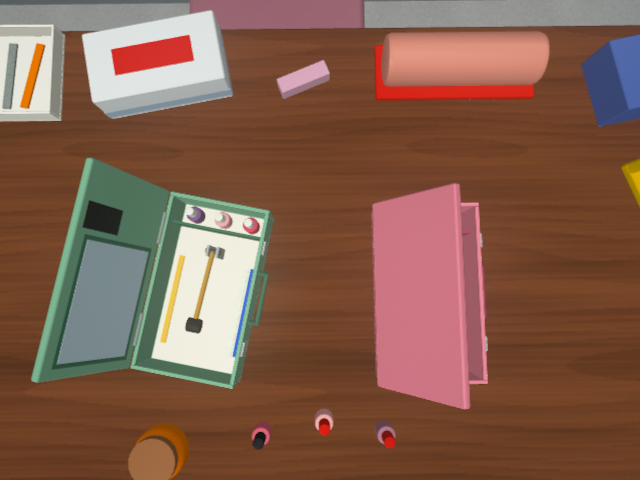

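The lid is still between the two pictures, its free edge from (460,184) to (469,407) in the top view. That matches the predicted 0.99 rad, resting on the knob.

```bash
python3 - <<'E'
from h import *
manip.finish_job();st()
E
```

```text
the job is handed in; nothing more can be done
the job is handed in; nothing more can be done
```

The pink case's stay is up and its lid now rests on it at a slant. I handed the job in at about 33 s.

- **Stay:** I gripped the knob by its flat ends and swung it up. The first check showed it about 4° short of upright (about 1.5 rad). I nudged it with the closed fingers to about 1.6 rad, roughly 2° past upright and short of the 1.66 stop.
- **Lid:** I pushed it forward from behind and let it sink by itself. The last pictures put its angle at about 0.99 to 1.0 rad, where it should rest on the knob. Two pictures 1 s apart showed no movement.
- **Forces:** While I pushed the lid, the vertical wrist force briefly reached about 14 N where the lid edge met the fingers, well below the limits.
- **Not seen directly:** The lid hides the stay in the last pictures, so I judged that it is holding from the lid's angle.
- **At hand-in:** The arm was clear of everything, and the green case looks unchanged in the pictures.

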